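# Deburr the end of a cut tube and put the tool back

### The arm

A 6-joint arm with a two-finger parallel gripper is mounted at the origin on a cart in front of the work surface, level with it; the furniture and walls round the work are solid. World frame = base frame: x ahead of the robot, y to its left, z up, the work surface at z = 0. Lengths are in m, angles in rad, forces in N, time in s.
With the tool pointing down it reaches from about 0.35 to 0.975 m from the base axis. Payload 4.9 kg.
Tool frame: the origin (TCP) lies midway between the tips of the shut fingers; the grasp point (between the pads) lies 19 mm behind it; z points along the fingers, y is the line along which they close (so a half turn about z gives the same grasp; the last joint's range is limited). The gripper opens to 85 mm and grips with 20 to 120 N. Pads are 22 mm wide; open, the fingers measure 114 mm over their backs; the gripper's body (76 mm by 85 mm) begins 54 mm behind the grasp point. The pads swing forward as they close: fully open they stand 13 mm farther back than shut.
Start: joints at [-1.26, 0.053, 1.613, -0, 1.476, -0.119], TCP at [0.26, -0.568, 0.231] pointing down, gripper open.
Joint ranges: [-3.01, 3.01], [-1.01, 2.22], [0.06, 2.58], [-1.02, 4.17], [0.09, 2.62], [-3.14, 3.14]. Speed limits (rad/s): [2.57, 2.57, 3.14, 3.14, 3.14, 3.14].

### API

Orientations are given as a rotation vector (axis times angle).
In Python, from station import ctrl, optics, job gives the robot as it stands.
- The arm moves only by the shell command python3 -m jog 'ROWS' [OPENING] [FORCE]. ROWS is JSON, a list of rows, each a list of 2 entries, a list of its own where there are three numbers: the shift along the tool's x, y, z in m, then the turn, a rotation vector about the tool's x, y, z in rad. A call has 1 to 5 rows; each row is the pose to reach, as a shift and turn from the pose commanded when the call began, along the tool's axes at that moment; what a row does not reach only later rows make up. A row lasts 1/10 s, in which the tool goes at most 50 mm and 8.59 degrees, less where a joint would pass 70% of its speed; a pose out of reach is approached as far as the arm can. A call with a gripper value outside its range is refused whole. OPENING is the opening, from 0 (shut) to 1 (fully open), set as the call begins (- or left out, the last holds). The fingers move at their own pace and stop on an object; FORCE is the grip in N (left out, the last holds). Time passes only in rows, so rows that repeat a pose let the fingers close. It gives the time, the measured TCP pose, the force, the opening and the grip force at its end, in the units of the state.
- ctrl.get_obs(): the state, without advancing time (a new reading comes with each control period).
- optics.get_image(name): name is "scene" or "top" or "wrist"; returns a dict with "image" (400x640x3 uint8, blue, green, red), "fx", "fy", "cx", "cy" (pixels), "rvec" (rotation vector, rad) and "tvec" (3), from world to camera coordinates, as OpenCV has them; the wrist camera has in their place "mount" (4x4, takes a point from camera to tool coordinates, whose origin is the TCP and whose axes are the flange's). Camera axes: x right, y down, z forward; pixel columns grow to the right and rows downward; lengths in m; the calibration is good to about 2 mm. A picture is of the moment at which its call begins: read the wrist's pose just before it. There is no depth.
- job.finish_job(): hands the job in; it is judged then, once.
The state is a dict: "t": time; "q": joint angles; "dq": joint speeds; "effort": joint torques, N m; "tool_pos": TCP position; "tool_rot": TCP orientation; "contact_force": force on the tool from outside, world axes, zero at the start; "wrist_torque": the same for the moment, N m; "opening": finger opening in m; "grip_force": force on a finger pad.
Only numpy, scipy, OpenCV 4.12 (cv2) and the standard library are available. Lean on these libraries where they do the work, as an engineer would, in place of code of your own. Each camera call takes 0.05 s, during which the arm holds its last target. There are 200 camera calls.

### The job

Take the deburring tool from its stand and hold it upright with its tapered blade inside the mouth of the tube stub. Press the blade lightly outwards (about 5 N, never more than 10 N) against the tube's inner edge, beginning on the side of the upright dark steel locating pin, and run it slowly and with steady contact all the way round, anticlockwise seen from above, until it is back on the pin's side. Then put the tool back in its stand, fully home, and leave the things standing about undisturbed.

Things in the scene. Friction and masses are not known exactly. Their poses are not given: they have to be found in the camera images.
- tool_grip (a point): Centre of the deburring tool's square black handle, 22 x 22 mm and 56 mm tall (28 mm above and below this point). z points up along the tool; x and y are normal to the handle's flat sides. The blade's point is 86 mm below this point; the collar's top is 28 mm below. Seated in the stand, this point is 94 mm above the bench.
- tool_tip (a point): Point of the tool's steel blade, its lowest end, on the tool's axis; axes as tool_grip. The blade is a cone frustum, 8 mm across at the point and 18 mm across 14 mm higher up, round about the tool's axis, so it need not be turned as it goes round the edge.
- tool: The whole deburring tool, loose, 0.1 to 0.16 kg, 117 mm long, upright in its stand; origin and axes are those of tool_tip. Under the handle are a round collar 38 mm across and 6 mm thick, a plug 22 mm across and 12 mm long with a 7 mm taper below it down to 14 mm across, a shank 8 mm across and 19 mm long, and the 14 mm blade.
- holder_mouth (a point): Centre of the mouth of the tool stand, on its top face: a fixed round grey post 68 mm across and 60 mm high on a flat dark foot 92 mm across. Its bore is 26 mm across and 55 mm deep; the tool hangs in it by its collar, which rests on the top face when fully home (tool_tip is then 52 mm below this point).
- fixture: The work fixture: a fixed round steel plate, 124 mm across and 12 mm thick, with a tube stub of bare aluminium on a rubber cushion (tube 62 mm outside, bore 52 mm, mouth level and 70 mm above the bench, bore open 43 mm deep). Origin under the plate's centre. A dark steel locating pin, 10 mm thick, its top 40 mm above the bench, stands at +55 mm on the fixture's x axis.
- mouth (a point): Nominal centre of the tube's mouth, over the plate's centre at rim height (70 mm); axes as the fixture, x towards the pin. The tube itself is clamped 5 to 7 mm off this point, in a direction that is not measured; its cushion yields sideways about 1 mm for each 5 N and springs back, downwards it is rigid. So follow the edge by force. Progress round it is counted about this point.
- vial: A bystander: small amber screw-cap vial, upright. Origin at the centre of its underside.
- tips: A bystander: box of pipette tips. Origin at the centre of its underside.
- cassette: A bystander: black pump cassette, 70 x 24 x 26 mm, with an orange catch. Origin at the centre of its underside.
There are look-alikes about, which are no part of the job. Of the things like the tool, leave any that is blue; of the rest the larger one is meant.

How it is judged:
By the outcome, as a careful person would: the job done as asked, in the order asked, and still so for the second after the job is handed in, with the robot touching nothing.
It also fails if it takes over 72 s, if anything falls off the work surface, if the arm or the gripper's body presses on something with over 40 N, if the wrist force passes 120 N, or if a joint passes its speed limit or range.

## Working session

There is one attempt and no reset: what is moved stays moved. The work goes in short steps, Python scripts to look and compute and a shell command to move; the robot and the scene stay as the last step left them, time stands still between calls to the robot, and variables do not carry over. Pictures are saved under pics/ and viewed, at most 10 in all, crops included, and the job is handed in when it is done.

```bash
mkdir -p pics; ls; python3 - <<'E'
from station import ctrl, optics
import cv2,numpy as np
print(ctrl.get_obs())
for n in("scene","top"):
    d=optics.get_image(n); cv2.imwrite(f"pics/{n}.png",d["image"]); print({k:v for k,v in d.items() if k!="image"})
E
```

```text
pics
{'t': 0.0, 'q': array([-1.26002343e+00,  5.33017430e-02,  1.61428234e+00,  2.80704943e-05,
        1.47600686e+00, -1.18999817e-01]), 'dq': array([ 1.46325742e-04, -1.46392631e-03, -2.97711276e-03,  3.60528345e-04,
       -1.70127799e-03, -7.38406022e-05]), 'effort': array([ 5.87070354e-04, -3.93685949e+01, -3.70175099e+01, -9.16528370e-05,
        7.11486849e-03, -7.79474021e-06]), 'tool_pos': array([ 0.26023225, -0.56756616,  0.23010416]), 'tool_rot': array([-3.06739292e+00, -6.69473069e-01,  2.56666843e-04]), 'contact_force': array([ 0.57897266,  0.1616406 , -0.473988  ]), 'wrist_torque': array([ 0.04636562, -0.01944088, -0.04851971]), 'grip_force': 0.0, 'opening': 0.08577858860998092}
{'fx': 442.79000414044793, 'fy': 442.79000414044793, 'cx': 316.45020602188424, 'cy': 201.0600658472159, 'rvec': array([ 1.23921251, -1.99899488,  1.1800402 ]), 'tvec': array([0.48597265, 0.21914937, 0.63231128])}
{'fx': 392.76868174914944, 'fy': 392.76868174914944, 'cx': 317.6245300960727, 'cy': 191.61799232087753, 'rvec': array([ 2.09313978, -2.14545878,  0.14243971]), 'tvec': array([0.31720743, 0.48697434, 0.85098813])}
```

View pics/scene.png

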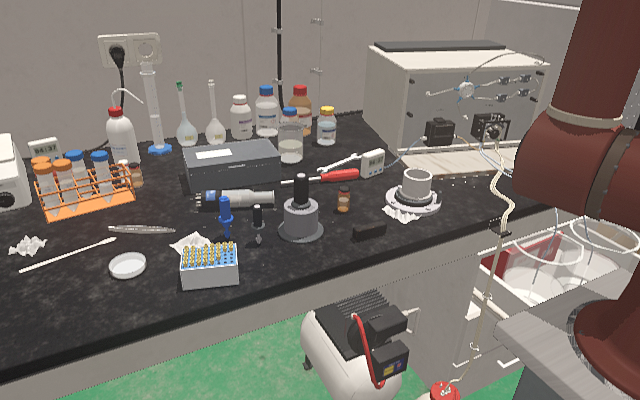

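View pics/top.png

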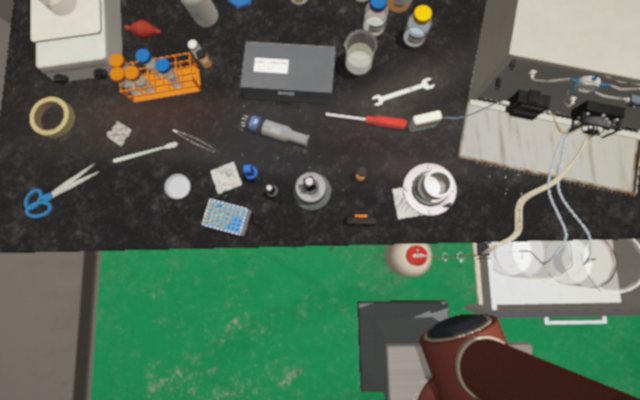

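The tool stands at about (312,185) in the top view, with a blue look-alike at (250,172) and a small black one at (271,190). The fixture is at (430,188), the vial at (361,175), the cassette at (360,219) and the tips at (226,216). I'll enlarge these areas.

```bash
cat > h.py <<'E'
import cv2,numpy as np
from scipy.spatial.transform import Rotation as R
from station import ctrl, optics
def ray(d,u,v,z,pose=None):
    r=np.array([(u-d["cx"])/d["fx"],(v-d["cy"])/d["fy"],1.])
    if "rvec" in d:
        M=R.from_rotvec(d["rvec"]).as_matrix(); o=-M.T@d["tvec"]; r=M.T@r
    else:
        T=np.eye(4);T[:3,:3]=R.from_rotvec(pose[1]).as_matrix();T[:3,3]=pose[0];T=T@d["mount"]
        o=T[:3,3]; r=T[:3,:3]@r
    return o+r*(z-o[2])/r[2]
def proj(d,p,pose=None):
    if "rvec" in d: c=R.from_rotvec(d["rvec"]).as_matrix()@p+d["tvec"]
    else:
        T=np.eye(4);T[:3,:3]=R.from_rotvec(pose[1]).as_matrix();T[:3,3]=pose[0];T=np.linalg.inv(T@d["mount"]); c=T[:3,:3]@p+T[:3,3]
    return c[:2]/c[2]*d["fx"]+[d["cx"],d["cy"]]
def to_tool(v,obs=None):
    obs=obs or ctrl.get_obs(); return R.from_rotvec(obs["tool_rot"]).inv().apply(v)
E
python3 - <<'E'
from h import *
d=optics.get_image("top"); s=optics.get_image("scene")
a=cv2.resize(d["image"][145:235,290:470],(800,400),interpolation=cv2.INTER_CUBIC)
cv2.imwrite("pics/c.png",a)
b=cv2.resize(s["image"][160:250,270:450],(800,400),interpolation=cv2.INTER_CUBIC)
cv2.imwrite("pics/c.png",np.vstack([a,b])[:, :][::1]); cv2.imwrite("pics/c.png",cv2.resize(np.vstack([a,b]),(600,600)))
for n,u,v,z in(("stand foot",312,189,.005),("tool top",310,180,.122),("plate",430,189,.012),("vial",361,175,.03),("cass",360,219,.02)):print(n,ray(d,u,v,z))
for n,u,v,z in(("stand foot",301,228,.005),("plate",414,201,.012),("tooltop",301,177,.122)):print(n,ray(s,u,v,z))
E
```

```text
stand foot [0.50831155 0.31968648 0.005     ]
tool top [0.50702214 0.31822468 0.122     ]
plate [0.49935    0.04173512 0.012     ]
vial [0.53387914 0.20350702 0.03      ]
cass [0.43207106 0.20915291 0.02      ]
stand foot [0.50525395 0.3216585  0.005     ]
plate [0.48787472 0.0535318  0.012     ]
tooltop [0.50023753 0.3249794  0.122     ]
```

View pics/c.png

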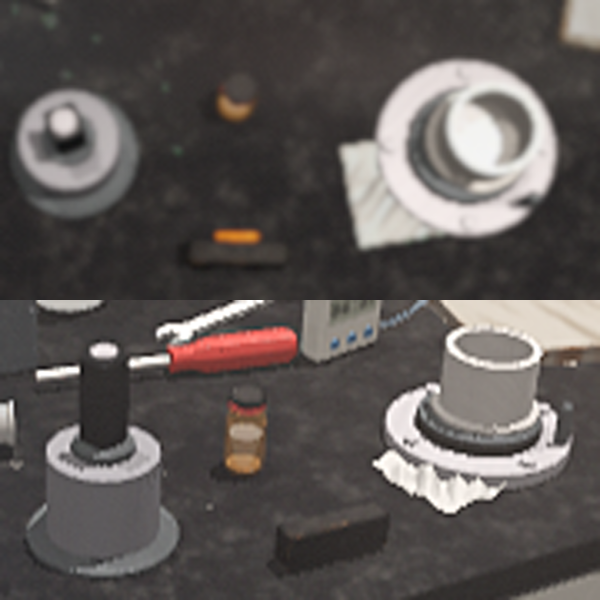

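The tool is at about (0.507, 0.319). The fixture plate is at about (0.495, 0.045), and its pin seems to be towards −x,−y. I'll move the wrist camera closer.

```bash
python3 - <<'E'
from h import *
o=ctrl.get_obs(); print(R.from_rotvec(o["tool_rot"]).as_matrix().round(3))
d=optics.get_image("wrist"); print(d["mount"].round(3),d["fx"],d["cx"],d["cy"])
print(to_tool(np.array([.45,.10,.36])-o["tool_pos"]).round(3))
E
```

```text
[[ 0.909  0.417 -0.   ]
 [ 0.417 -0.909  0.001]
 [ 0.    -0.001 -1.   ]]
[[-0.001 -0.95  -0.311  0.079]
 [ 1.    -0.001  0.001 -0.001]
 [-0.001 -0.311  0.95  -0.143]
 [ 0.     0.     0.     1.   ]] 346.2135491993468 323.10897943854354 191.52147973544555
[ 0.451 -0.528 -0.129]
```

```bash
python3 -m jog '[[[0,0,-0.05],[0,0,0]],[[0.02,-0.02,-0.1],[0,0,0]],[[0.045,-0.053,-0.13],[0,0,0]],[[0.075,-0.088,-0.13],[0,0,0]],[[0.105,-0.123,-0.13],[0,0,0]]]'
python3 -m jog '[[[0.03,-0.035,0],[0,0,0]],[[0.06,-0.07,0],[0,0,0]],[[0.09,-0.105,0],[0,0,0]],[[0.12,-0.14,0],[0,0,0]],[[0.15,-0.175,0],[0,0,0]]]'
python3 -m jog '[[[0.03,-0.035,0],[0,0,0]],[[0.06,-0.07,0],[0,0,0]],[[0.09,-0.105,0],[0,0,0]],[[0.12,-0.14,0],[0,0,0]],[[0.15,-0.175,0.02],[0,0,0]]]'
python3 -m jog '[[[0.02,-0.02,0.04],[0,0,0]],[[0.035,-0.04,0.08],[0,0,0]],[[0.045,-0.053,0.09],[0,0,0]],[[0.045,-0.053,0.09],[0,0,0]]]'
python3 - <<'E'
from h import *
o=ctrl.get_obs();d=optics.get_image("wrist"); cv2.imwrite("pics/w1.png",d["image"]);np.save("p1.npy",[o["tool_pos"],o["tool_rot"]])
E
```

```text
t: 0.75
tool_pos: [0.305, -0.4117, 0.3638]
tool_rot: [3.066, 0.667, 0.002]
contact_force: [0.6, 0.3, -1.1]
opening: 0.0853
grip_force: 0.0
t: 1.25
tool_pos: [0.3681, -0.1892, 0.3613]
tool_rot: [3.069, 0.669, 0.001]
contact_force: [0.9, -0.7, -0.1]
opening: 0.0853
grip_force: 0.0
t: 1.75
tool_pos: [0.4326, 0.0322, 0.3444]
tool_rot: [3.067, 0.67, 0.01]
contact_force: [0.5, -0.1, 0.1]
opening: 0.0856
grip_force: 0.0
t: 2.15
tool_pos: [0.4487, 0.0988, 0.2482]
tool_rot: [-3.067, -0.674, 0.009]
contact_force: [-1.0, -0.3, -0.3]
opening: 0.0859
grip_force: 0.0
```

View pics/w1.png

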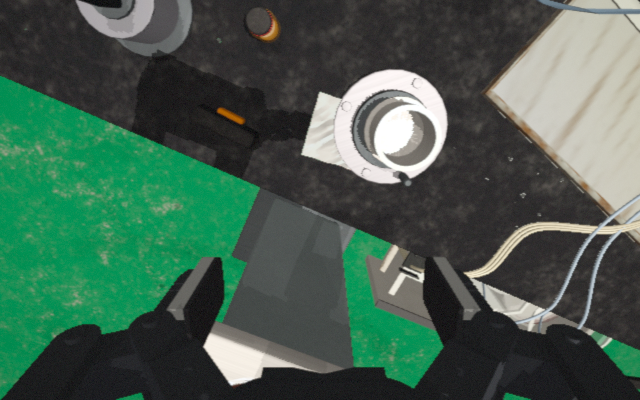

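The wrist view shows the plate at about (390,126), the tube mouth at about (410,131), and the dark pin at about (401,178). The stand is at upper left. Next I'll compute positions and go over the stand.

```bash
python3 - <<'E'
from h import *
d=optics.get_image("wrist"); p=np.load("p1.npy"); im=cv2.imread("pics/w1.png")
print("plate",ray(d,390,126,.012,p),"pin",ray(d,405,181,.04,p),"mouth",ray(d,408,132,.07,p))
# bright near-white plate: fit ellipse to outer hull
g=cv2.inRange(cv2.cvtColor(im,cv2.COLOR_BGR2GRAY)[60:195,334:460],150,255)
c=max(cv2.findContours(g,0,2)[0],key=cv2.contourArea)
e=cv2.fitEllipse(cv2.convexHull(c)); print(e, ray(d,e[0][0]+334,e[0][1]+60,.012,p))
o=ctrl.get_obs(); print(to_tool(np.array([.48,.30,.25])-o["tool_pos"]).round(3))
a=cv2.resize(im[60:200,320:460],(600,600),interpolation=cv2.INTER_CUBIC); cv2.imwrite("pics/w1c.png",a)
E
```

```text
plate [0.50433032 0.04613054 0.012     ] pin [0.46135509 0.01084788 0.04      ] mouth [0.50894084 0.04174146 0.07      ]
((51.96346664428711, 66.59892272949219), (112.12959289550781, 124.7713623046875), 68.1186294555664) [0.50192773 0.049798   0.012     ]
[ 0.112 -0.172  0.002]
```

View pics/w1c.png

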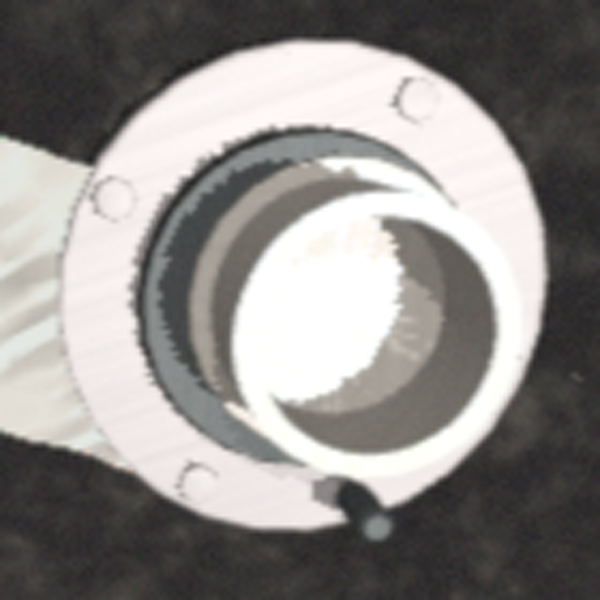

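```bash
python3 - <<'E'
from h import *
d=optics.get_image("wrist"); p=np.load("p1.npy")
f=lambda u,v,z: ray(d,320+u*140/600,60+v*140/600,z,p)
P=f(304,285,.012);N=f(377,527,.04);M=f(376,331,.07)
print(P,N,M,np.linalg.norm((N-P)[:2]),np.degrees(np.arctan2(*(N-P)[1::-1])),M-P)
print("width",f(547,285,.012)-f(62,285,.012), f(523,331,.07)-f(232,331,.07))
E
python3 -m jog '[[[0.028,-0.04,0],[0,0,0]],[[0.056,-0.08,0],[0,0,0]],[[0.084,-0.12,0],[0,0,0]],[[0.105,-0.155,0],[0,0,0]],[[0.112,-0.172,0],[0,0,0]]]'
python3 -m jog '[[[0,0,0],[0,0,0]]]'
python3 - <<'E'
from h import *
o=ctrl.get_obs();d=optics.get_image("wrist"); cv2.imwrite("pics/w2.png",d["image"]);np.save("p2.npy",[o["tool_pos"],o["tool_rot"]])
E
```

```text
[0.5042802  0.04495412 0.012     ] [0.46076742 0.00693915 0.04      ] [0.50460261 0.03959622 0.07      ] 0.057779753995581516 -138.85788544983265 [ 0.00032241 -0.0053579   0.058     ]
width [ 0.05142251 -0.11137169  0.        ] [ 0.02638117 -0.05712989  0.        ]
t: 2.8
tool_pos: [0.4817, 0.3024, 0.2535]
tool_rot: [-3.068, -0.671, -0.005]
contact_force: [-0.7, -0.2, 0.1]
opening: 0.0854
grip_force: 0.0
t: 2.9
tool_pos: [0.4813, 0.3016, 0.2532]
tool_rot: [-3.068, -0.672, -0.004]
contact_force: [-0.5, 0.4, -0.7]
opening: 0.0854
grip_force: 0.0
```

View pics/w2.png

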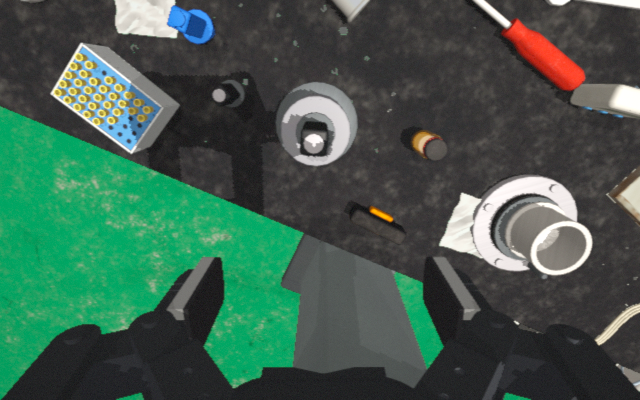

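The tool's white-capped handle is at (315,139), the stand foot at about (316,124), the vial at (430,145) and the tips at (115,98). I need a crop for the handle's yaw.

```bash
python3 - <<'E'
from h import *
im=cv2.imread("pics/w2.png"); cv2.imwrite("pics/w2c.png",cv2.resize(cv2.convertScaleAbs(im[75:175,266:366],alpha=1.8,beta=20),(600,600),interpolation=cv2.INTER_CUBIC))
E
```

```text
(no output)
```

View pics/w2c.png

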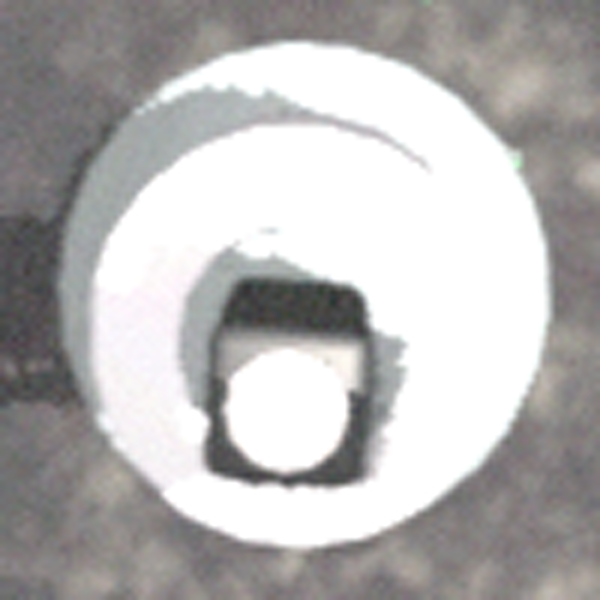

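```bash
python3 - <<'E'
from h import *
d=optics.get_image("wrist"); p=np.load("p2.npy")
f=lambda u,v,z: ray(d,266+u/6,75+v/6,z,p)
H=f(290,404,.122); F=f(305,295,.006); S=f(290,335,.06)
print(H,F,S)
c=[f(*q,.122) for q in((215,330),(372,330),(365,485),(207,475))]
ang=lambda v:np.degrees(np.arctan2(v[1],v[0]))
for i in range(4): v=c[(i+1)%4]-c[i]; print(np.linalg.norm(v),ang(v))
o=ctrl.get_obs(); M=R.from_rotvec(o["tool_rot"]).as_matrix(); print("tool x",ang(M[:,0]),"y",ang(M[:,1]),"z",M[:,2])
x,y=(H[:2]+F[:2])/2
print(to_tool(np.array([x,y,.25])-o["tool_pos"]).round(4), o["tool_pos"])
E
```

```text
[0.50596307 0.32170269 0.122     ] [0.50616392 0.3217017  0.006     ] [0.50571141 0.32317377 0.06      ]
0.02060135320613661 -65.31781021607691
0.02070685123467652 -157.66399152232418
0.02123397495079305 110.99597641603233
0.01937762347492249 20.431228805352273
tool x 24.58875238287221 y -65.41131719850345 z [ 2.00989365e-03  2.24515485e-04 -9.99997955e-01]
[ 0.0317 -0.0097  0.0029] [0.48123894 0.29963631 0.25279612]
```

```bash
python3 -m jog '[[[0.02,-0.006,0.02],[0,0,0.02]],[[0.032,-0.01,0.06],[0,0,0.044]],[[0.032,-0.01,0.1],[0,0,0.044]],[[0.032,-0.01,0.1],[0,0,0.044]],[[0.032,-0.01,0.1],[0,0,0.044]]]'
python3 - <<'E'
from h import *
P=[]
for i in range(4):
    P.append(ctrl.get_obs()["tool_pos"]); optics.get_image("wrist")
o=ctrl.get_obs();P=np.array(P);print(P.round(4));m=P.mean(0)
print(to_tool(np.array([.506,.3217,.076])-m).round(4))
E
```

```text
t: 3.5
tool_pos: [0.5056, 0.3214, 0.1519]
tool_rot: [3.083, 0.599, -0.001]
contact_force: [0.6, 0.2, 1.2]
opening: 0.0852
grip_force: 0.0
[[0.5056 0.3214 0.1519]
 [0.5066 0.3222 0.1539]
 [0.5071 0.3227 0.1549]
 [0.5072 0.323  0.1552]]
[-0.0012  0.0003  0.078 ]
```

```bash
python3 -m jog '[[[-0.001,0,0.03],[0,0,0]],[[-0.001,0,0.06],[0,0,0]],[[-0.001,0,0.077],[0,0,0]],[[-0.001,0,0.077],[0,0,0]],[[-0.001,0,0.077],[0,0,0]]]'
python3 -m jog '[[[0,0,0],[0,0,0]],[[0,0,0],[0,0,0]],[[0,0,0],[0,0,0]],[[0,0,0],[0,0,0]],[[0,0,0],[0,0,0]]]' 0 100
python3 -m jog '[[[0,0,0],[0,0,0]],[[0,0,0],[0,0,0]],[[0,0,0],[0,0,0]],[[0,0,0],[0,0,0]],[[0,0,0],[0,0,0]]]'
```

```text
t: 4.2
tool_pos: [0.5051, 0.3227, 0.0757]
tool_rot: [-3.083, -0.602, -0.002]
contact_force: [-0.7, -0.4, 0.1]
opening: 0.0855
grip_force: 0.0
t: 4.7
tool_pos: [0.505, 0.3225, 0.0752]
tool_rot: [3.083, 0.602, 0.002]
contact_force: [1.3, -0.5, 0.3]
opening: 0.0206
grip_force: 97.6
t: 5.2
tool_pos: [0.5049, 0.3225, 0.0751]
tool_rot: [-3.083, -0.602, -0.002]
contact_force: [0.8, -2.1, 5.1]
opening: 0.0207
grip_force: 98.0
```

```bash
python3 -m jog '[[[0,0,-0.01],[0,0,0]],[[0,0,-0.03],[0,0,0]],[[0,0,-0.06],[0,0,0]],[[0,0,-0.095],[0,0,0]],[[0,0,-0.13],[0,0,0]]]'
python3 -m jog '[[[-0.01,0.025,0],[0,0,0]],[[-0.025,0.06,0],[0,0,0]],[[-0.04,0.1,0],[0,0,0]],[[-0.056,0.14,0],[0,0,0]],[[-0.072,0.18,0],[0,0,0]]]'
python3 -m jog '[[[-0.015,0.035,0],[0,0,0]],[[-0.027,0.062,0],[0,0,0]],[[-0.034,0.08,0],[0,0,0]],[[-0.035,0.082,0],[0,0,0]],[[-0.035,0.082,0],[0,0,0]]]'
python3 - <<'E'
from h import *
for i in range(6): optics.get_image("wrist")
o=ctrl.get_obs();d=optics.get_image("wrist");np.save("p3.npy",[o["tool_pos"],o["tool_rot"]]); print(o)
im=d["image"];cv2.imwrite("pics/w3.png",im)
for c in([.5046,.0396,.07],[.5043,.045,.012]): print(proj(d,np.array(c),np.load("p3.npy")))
E
```

```text
t: 5.7
tool_pos: [0.5032, 0.3222, 0.2045]
tool_rot: [3.083, 0.602, -0.005]
contact_force: [0.1, 0.6, -1.4]
opening: 0.021
grip_force: 98.3
t: 6.2
tool_pos: [0.5043, 0.1273, 0.2037]
tool_rot: [-3.082, -0.603, 0.003]
contact_force: [0.5, 0.3, -1.2]
opening: 0.0213
grip_force: 98.5
t: 6.7
tool_pos: [0.5033, 0.0395, 0.2039]
tool_rot: [-3.083, -0.601, 0.002]
contact_force: [0.2, 0.1, -1.6]
opening: 0.0206
grip_force: 98.5
{'t': 7.0, 'q': array([-6.78125490e-02, -2.21000049e-01,  1.91544806e+00,  2.42545375e-04,
        1.44742197e+00,  1.11582283e+00]), 'dq': array([-0.00308146,  0.00065385, -0.00176691, -0.00232591, -0.00063951,
        0.00086474]), 'effort': array([-5.73126844e-02, -2.76725239e+01, -3.73984015e+01,  7.49292622e-05,
        1.72318887e-03,  1.47452531e-03]), 'tool_pos': array([0.50377672, 0.04022352, 0.20433698]), 'tool_rot': array([-3.08262367e+00, -6.04255282e-01,  3.23083878e-04]), 'contact_force': array([-0.22859083, -0.03254919, -0.68412431]), 'wrist_torque': array([ 0.03339554,  0.00033396, -0.01837585]), 'grip_force': 98.5179054737091, 'opening': 0.020845797281946105}
[325.29066211 177.39798152]
[319.73491555 159.72510589]
```

View pics/w3.png

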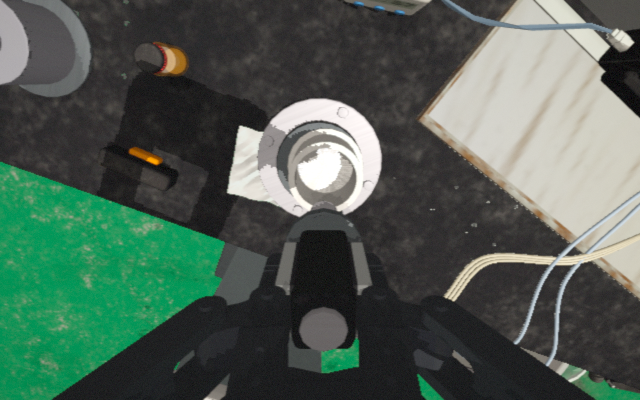

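```bash
python3 -m jog '[[[0,0,0.02],[0,0,0]],[[0,0,0.045],[0,0,0]],[[0,0,0.065],[0,0,0]],[[0,0,0.075],[0,0,0]],[[0,0,0.075],[0,0,0]]]'
cat > f.py <<'E'
from h import *
def force(n=5):
    F=[];P=[]
    for i in range(n):
        optics.get_image("wrist"); o=ctrl.get_obs(); F.append(o["contact_force"]);P.append(o["tool_pos"])
    m=R.from_rotvec(o["tool_rot"])
    F=np.array(F);return m.inv().apply(F.mean(0)),F.std(0),np.mean(P,0),o["t"]
E
python3 - <<'E'
from f import *
print(force())
E
python3 -m jog '[[[-0.004,0.001,0],[0,0,0]],[[-0.008,0.0015,0],[0,0,0]],[[-0.012,0.0023,0],[0,0,0]],[[-0.015,0.0029,0],[0,0,0]],[[-0.015,0.0029,0],[0,0,0]]]'
python3 - <<'E'
from f import *
print(force())
E
```

```text
t: 7.55
tool_pos: [0.5027, 0.0397, 0.1277]
tool_rot: [-3.082, -0.603, 0.005]
contact_force: [-0.1, 1.0, -1.5]
opening: 0.021
grip_force: 98.5
(array([-0.03881767,  0.03459055,  1.10752017]), array([0.18238446, 0.34962587, 0.5476695 ]), array([0.50451893, 0.03944022, 0.13043773]), 7.8)
t: 8.3
tool_pos: [0.4906, 0.0308, 0.1294]
tool_rot: [3.083, 0.602, -0.0]
contact_force: [-0.0, -0.0, -0.1]
opening: 0.0205
grip_force: 98.5
(array([0.04211772, 0.07666556, 0.90857104]), array([0.51853628, 0.79164517, 0.48158594]), array([0.49103297, 0.03100858, 0.12942666]), 8.55)
```

```bash
python3 -m jog '[[[-0.001,0.0002,0],[0,0,0]],[[-0.002,0.0004,0],[0,0,0]],[[-0.0025,0.0005,0],[0,0,0]],[[-0.003,0.0006,0],[0,0,0]],[[-0.003,0.0006,0],[0,0,0]]]'
python3 - <<'E'
from f import *
print(force(4))
E
python3 -m jog '[[[-0.0005,0.0001,0],[0,0,0]],[[-0.001,0.0002,0],[0,0,0]],[[-0.001,0.0002,0],[0,0,0]],[[-0.001,0.0002,0],[0,0,0]]]'
python3 - <<'E'
from f import *
print(force(4))
E
```

```text
t: 9.05
tool_pos: [0.4884, 0.0293, 0.1294]
tool_rot: [-3.083, -0.602, -0.0]
contact_force: [-0.4, -0.2, -0.9]
opening: 0.0211
grip_force: 98.5
(array([0.15401531, 0.04766815, 1.26145506]), array([0.37095205, 0.38882015, 0.49438251]), array([0.48849947, 0.02936263, 0.12942475]), 9.25)
t: 9.65
tool_pos: [0.4876, 0.0288, 0.1294]
tool_rot: [-3.083, -0.602, -0.0]
contact_force: [0.3, -0.9, -1.6]
opening: 0.0208
grip_force: 98.5
(array([-0.11574574, -0.00711708,  1.10810806]), array([0.24698641, 0.65084441, 0.3659869 ]), array([0.48765289, 0.02879665, 0.12941982]), 9.85)
```

```bash
cat > pf.py <<'E'
from f import *
a,b,c,t=force(3);print("F",a.round(1),"r",np.hypot(a[0],a[1]).round(1),c.round(4),round(t,2))
E
for i in 1; do :; done
python3 -m jog '[[[-0.0005,0.0001,0],[0,0,0]],[[-0.001,0.0002,0],[0,0,0]],[[-0.001,0.0002,0],[0,0,0]]]' | grep contact; python3 pf.py
python3 -m jog '[[[-0.0004,0.0001,0],[0,0,0]],[[-0.0008,0.0002,0],[0,0,0]],[[-0.0008,0.0002,0],[0,0,0]]]' | grep contact; python3 pf.py
```

```text
contact_force: [0.2, 0.0, -1.3]
F [ 0.1 -0.2  1.7] r 0.2 [0.4868 0.0282 0.1294] 10.3
contact_force: [1.1, 0.5, -1.3]
F [ 0.8 -0.1  1.4] r 0.8 [0.4863 0.0278 0.1295] 10.75
```

```bash
python3 -m jog '[[[-0.0004,0.0001,0],[0,0,0]],[[-0.0008,0.0002,0],[0,0,0]],[[-0.0008,0.0002,0],[0,0,0]]]' | grep contact; python3 pf.py
```

```text
contact_force: [2.4, 1.8, -1.8]
F [ 2.3 -1.1  1.1] r 2.5 [0.4857 0.0274 0.1295] 11.2
```

```bash
cat > step.py <<'E'
# usage: step.py px py(mm, commanded end in frame of the bore start) : logs the force, refits the centre, prints next rows
import sys,json,os
from f import *
from scipy.optimize import least_squares
p=np.array([float(sys.argv[1]),float(sys.argv[2])]); D=json.load(open("s.json")) if os.path.exists("s.json") else []
n=int(sys.argv[3]) if len(sys.argv)>3 else 1
a,b,c,t=force(3); F=np.hypot(a[0],a[1]); D.append([*p,a[0],a[1]]); json.dump(D,open("s.json","w"))
A=np.array(D);Fr=np.hypot(A[:,2],A[:,3]);K=4.
def res(v):
    d=A[:,:2]-v[:2]; r=np.hypot(*d.T); u=d/r[:,None]
    fr=-(A[:,2:]*u).sum(1); ft=A[:,2]*u[:,1]-A[:,3]*u[:,0]
    return np.r_[r-v[2]-fr/K,(v[:2]-[-2.4,-.9])*.3,(v[2]-19.3)*.7]
v=least_squares(res,[-2.4,-.9,19.3]).x
d=p-v[:2];ph=np.arctan2(d[1],d[0]);u=d/np.hypot(*d)
print("t",round(t,2),"F",a.round(1),"Fr",round(-a[:2]@u,1),"C,R",v.round(2),"phi",np.degrees(ph).round(1),"theta",np.degrees(.387-ph).round(1),"pos",c.round(4))
q0=p
r0=np.hypot(*d); r1=v[2]+5.0/K
for k in range(n):
    rows=[]
    for j in range(1,6):
        f=(k*5+j); r=r0+(r1-r0)*min(1,f/4); q=v[:2]+r*np.array([np.cos(ph-np.radians(2.4*f)),np.sin(ph-np.radians(2.4*f))]); rows.append((q-q0).round(1))
    print("rows mm",[x.tolist() for x in rows],"end",(q0+rows[-1]).round(1)); q0=q0+rows[-1]
E
python3 -m jog '[[[-0.0004,0.0001,0],[0,0,0]],[[-0.0008,0.0002,0],[0,0,0]],[[-0.0008,0.0002,0],[0,0,0]]]' | grep contact; python3 step.py -22.4 4.5
```

```text
contact_force: [3.0, 2.1, -2.2]
t 11.65 F [ 2.9 -1.1  1.6] Fr 3.1 C,R [-2.88 -0.77 19.39] phi 164.9 theta -142.7 pos [0.4851 0.0269 0.1296]
rows mm [[0.1, 0.8], [0.3, 1.7], [0.5, 2.5], [0.8, 3.4], [1.1, 4.1]] end [-21.3   8.6]
```

```bash
python3 -m jog '[[[-0.0004,0.0001,0],[0,0,0]],[[-0.0006,0.0002,0],[0,0,0]],[[-0.0006,0.0002,0],[0,0,0]]]' | grep contact; python3 step.py -23.0 4.7
```

```text
contact_force: [4.4, 3.0, -1.9]
t 12.1 F [ 4.9 -1.4  1.6] Fr 5.1 C,R [-2.95 -0.75 19.41] phi 164.8 theta -142.6 pos [0.4846 0.0266 0.1296]
rows mm [[0.3, 0.8], [0.6, 1.6], [0.9, 2.4], [1.3, 3.2], [1.7, 4.0]] end [-21.3   8.7]
```

```bash
python3 -m jog '[[[0.0002,0.0008,0],[0,0,0]],[[0.0004,0.0017,0],[0,0,0]],[[0.0007,0.0025,0],[0,0,0]],[[0.001,0.0033,0],[0,0,0]],[[0.0014,0.0041,0],[0,0,0]]]' | grep contact; python3 step.py -21.6 8.8
```

```text
contact_force: [2.2, 4.1, 0.3]
t 12.75 F [ 3.3 -4.  -0.1] Fr 4.8 C,R [-2.93 -0.37 19.42] phi 153.9 theta -131.7 pos [0.4872 0.0235 0.1297]
rows mm [[0.4, 0.8], [0.9, 1.5], [1.4, 2.2], [1.9, 2.9], [2.4, 3.6]] end [-19.2  12.4]
```

```bash
python3 -m jog '[[[0.0004,0.0008,0],[0,0,0]],[[0.0008,0.0015,0],[0,0,0]],[[0.0013,0.0023,0],[0,0,0]],[[0.0018,0.003,0],[0,0,0]],[[0.0023,0.0037,0],[0,0,0]]]' | grep contact; python3 step.py -19.3 12.5
```

```text
contact_force: [0.9, 5.6, 1.1]
t 13.4 F [ 3.1 -4.1 -0.8] Fr 5.0 C,R [-2.88 -0.18 19.43] phi 142.3 theta -120.1 pos [0.4903 0.0209 0.1293]
rows mm [[0.6, 0.7], [1.1, 1.3], [1.8, 1.9], [2.4, 2.5], [3.0, 3.1]] end [-16.3  15.6]
```

Steady at 5 N; I'll take two chunks per turn.

```bash
python3 -m jog '[[[0.0006,0.0007,0],[0,0,0]],[[0.0011,0.0013,0],[0,0,0]],[[0.0017,0.002,0],[0,0,0]],[[0.0023,0.0026,0],[0,0,0]],[[0.003,0.0032,0],[0,0,0]]]' | grep contact; python3 step.py -16.3 15.7 2
```

```text
contact_force: [0.5, 5.8, 2.4]
t 14.05 F [ 1.7 -4.4 -0.5] Fr 4.5 C,R [-2.8   0.04 19.45] phi 130.8 theta -108.6 pos [0.4943 0.0187 0.1291]
rows mm [[0.7, 0.6], [1.4, 1.1], [2.1, 1.6], [2.8, 2.1], [3.5, 2.5]] end [-12.8  18.2]
rows mm [[0.8, 0.4], [1.6, 0.8], [2.4, 1.1], [3.2, 1.4], [4.0, 1.7]] end [-8.8 19.9]
```

```bash
python3 -m jog '[[[0.0007,0.0006,0],[0,0,0]],[[0.0014,0.0012,0],[0,0,0]],[[0.0021,0.0017,0],[0,0,0]],[[0.0028,0.0022,0],[0,0,0]],[[0.0035,0.0027,0],[0,0,0]]]' | grep contact; python3 step.py -12.8 18.4 2
```

```text
contact_force: [-0.6, 4.4, -0.6]
t 14.7 F [ 0.2 -4.  -0.1] Fr 3.6 C,R [-2.61  0.41 19.51] phi 119.5 theta -97.4 pos [0.4988 0.0174 0.1293]
rows mm [[0.8, 0.4], [1.5, 0.8], [2.3, 1.2], [3.1, 1.5], [3.9, 1.8]] end [-8.9 20.2]
rows mm [[0.9, 0.2], [1.7, 0.5], [2.6, 0.6], [3.4, 0.8], [4.3, 0.9]] end [-4.6 21.1]
```

```bash
sed -i 's/\*\.3,/*.1,/' step.py; python3 -m jog '[[[0.0008,0.0005,0],[0,0,0]],[[0.0016,0.001,0],[0,0,0]],[[0.0023,0.0015,0],[0,0,0]],[[0.0031,0.0019,0],[0,0,0]],[[0.0039,0.0022,0],[0,0,0]]]' | grep contact; python3 step.py -8.9 20.6 2
```

```text
contact_force: [-0.7, 3.2, -0.1]
t 15.35 F [ 0.3 -4.4 -0. ] Fr 4.3 C,R [-2.48  0.84 19.45] phi 108.0 theta -85.8 pos [0.5034 0.0169 0.1294]
rows mm [[0.8, 0.2], [1.7, 0.4], [2.5, 0.6], [3.4, 0.7], [4.3, 0.8]] end [-4.6 21.4]
rows mm [[0.8, 0.1], [1.7, 0.1], [2.6, 0.1], [3.4, 0.1], [4.3, 0.0]] end [-0.3 21.4]
```

```bash
python3 -m jog '[[[0.0008,0.0004,0],[0,0,0]],[[0.0017,0.0006,0],[0,0,0]],[[0.0025,0.0008,0],[0,0,0]],[[0.0034,0.001,0],[0,0,0]],[[0.0043,0.0011,0],[0,0,0]]]' | grep contact; python3 step.py -4.6 21.7 2
```

```text
contact_force: [-2.8, 3.5, 0.7]
t 16.0 F [-0.3 -3.2  0.4] Fr 3.1 C,R [-2.17  1.01 19.64] phi 96.7 theta -74.5 pos [0.5079 0.0175 0.1294]
rows mm [[0.9, 0.1], [1.7, 0.2], [2.6, 0.2], [3.5, 0.2], [4.4, 0.1]] end [-0.2 21.8]
rows mm [[0.8, -0.1], [1.7, -0.2], [2.6, -0.4], [3.4, -0.6], [4.2, -0.8]] end [ 4. 21.]
```

```bash
sed -i 's/19.3)\*.7/19.3)*.15/; s/K=4\./K=3.5/' step.py; python3 -m jog '[[[0.0009,0.0003,0],[0,0,0]],[[0.0018,0.0005,0],[0,0,0]],[[0.0027,0.0007,0],[0,0,0]],[[0.0035,0.0007,0],[0,0,0]],[[0.0044,0.0007,0],[0,0,0]]]' | grep contact; python3 step.py -0.2 22.4 2
```

```text
contact_force: [-3.0, 2.3, -0.2]
t 16.65 F [-1.7 -3.7 -0.6] Fr 3.7 C,R [-0.27 -0.63 21.82] phi 89.8 theta -67.7 pos [0.5121 0.0186 0.1293]
rows mm [[1.0, 0.0], [1.9, 0.0], [2.9, -0.0], [3.9, -0.1], [4.8, -0.3]] end [ 4.6 22.1]
rows mm [[1.0, -0.2], [1.9, -0.5], [2.8, -0.8], [3.8, -1.1], [4.7, -1.5]] end [ 9.3 20.6]
```

```bash
sed -i 's/19.3)\*.15/19.3)*.5/; s/K=3.5/K=2.2/' step.py; python3 -m jog '[[[0.0009,0.0002,0],[0,0,0]],[[0.0018,0.0003,0],[0,0,0]],[[0.0027,0.0003,0],[0,0,0]],[[0.0036,0.0002,0],[0,0,0]],[[0.0045,0.0001,0],[0,0,0]]]' | grep contact; python3 step.py 4.3 22.5 2
```

```text
contact_force: [-4.9, 2.5, 1.0]
t 17.3 F [-3.  -4.4 -0.5] Fr 4.9 C,R [-0.72  0.25 20.3 ] phi 77.3 theta -55.1 pos [0.5159 0.0202 0.1292]
rows mm [[0.9, -0.3], [1.8, -0.6], [2.7, -1.0], [3.6, -1.4], [4.4, -1.7]] end [ 8.7 20.8]
rows mm [[0.9, -0.5], [1.7, -0.9], [2.5, -1.4], [3.3, -1.9], [4.1, -2.5]] end [12.8 18.3]
```

```bash
python3 -m jog '[[[0.0009,-0.0002,0],[0,0,0]],[[0.0018,-0.0005,0],[0,0,0]],[[0.0027,-0.0009,0],[0,0,0]],[[0.0036,-0.0013,0],[0,0,0]],[[0.0044,-0.0017,0],[0,0,0]]]' | grep contact; python3 step.py 8.7 20.8 2
```

```text
contact_force: [-4.8, 1.5, 1.9]
t 17.95 F [-3.9 -4.1 -0.8] Fr 5.4 C,R [-0.79  0.29 20.23] phi 65.2 theta -43.0 pos [0.5193 0.0232 0.1292]
rows mm [[0.8, -0.4], [1.7, -0.9], [2.5, -1.4], [3.2, -1.9], [4.0, -2.5]] end [12.7 18.3]
rows mm [[0.7, -0.6], [1.5, -1.2], [2.2, -1.8], [2.8, -2.5], [3.5, -3.2]] end [16.2 15.1]
```

Model converged, so I'll run two chunks with a check between.

```bash
python3 -m jog '[[[0.0008,-0.0004,0],[0,0,0]],[[0.0017,-0.0009,0],[0,0,0]],[[0.0025,-0.0014,0],[0,0,0]],[[0.0032,-0.0019,0],[0,0,0]],[[0.004,-0.0025,0],[0,0,0]]]' | grep contact; python3 step.py 12.7 18.3
python3 -m jog '[[[0.0007,-0.0006,0],[0,0,0]],[[0.0015,-0.0012,0],[0,0,0]],[[0.0022,-0.0018,0],[0,0,0]],[[0.0028,-0.0025,0],[0,0,0]],[[0.0035,-0.0032,0],[0,0,0]]]' | grep contact; python3 step.py 16.2 15.1 2
```

```text
contact_force: [-5.0, 1.0, 1.0]
t 18.6 F [-4.3 -2.7 -0.4] Fr 4.8 C,R [-0.74  0.25 20.28] phi 53.3 theta -31.1 pos [0.522  0.0267 0.1291]
rows mm [[0.8, -0.6], [1.5, -1.2], [2.2, -1.8], [2.9, -2.5], [3.5, -3.2]] end [16.2 15.1]
contact_force: [-4.7, 0.2, 0.3]
t 19.25 F [-3.9 -1.4 -0.3] Fr 3.9 C,R [-0.57  0.05 20.51] phi 41.9 theta -19.7 pos [0.5241 0.0307 0.1292]
rows mm [[0.7, -0.7], [1.3, -1.4], [1.9, -2.1], [2.5, -2.9], [3.0, -3.7]] end [19.2 11.4]
rows mm [[0.4, -0.8], [0.9, -1.7], [1.2, -2.6], [1.6, -3.4], [1.9, -4.3]] end [21.1  7.1]
```

```bash
python3 -m jog '[[[0.0008,-0.0006,0],[0,0,0]],[[0.0015,-0.0013,0],[0,0,0]],[[0.0021,-0.002,0],[0,0,0]],[[0.0027,-0.0028,0],[0,0,0]],[[0.0032,-0.0036,0],[0,0,0]]]' | grep contact; python3 step.py 19.4 11.5
python3 -m jog '[[[0.0005,-0.0008,0],[0,0,0]],[[0.001,-0.0017,0],[0,0,0]],[[0.0014,-0.0025,0],[0,0,0]],[[0.0018,-0.0034,0],[0,0,0]],[[0.0021,-0.0043,0],[0,0,0]]]' | grep contact; python3 step.py 21.5 7.2 2
```

```text
contact_force: [-5.6, -1.8, 0.3]
t 19.9 F [-6.1 -0.5 -0.8] Fr 5.6 C,R [-0.58  0.06 20.5 ] phi 29.8 theta -7.6 pos [0.5255 0.0348 0.1291]
rows mm [[0.4, -0.9], [0.8, -1.8], [1.1, -2.7], [1.4, -3.6], [1.7, -4.5]] end [21.1  7. ]
contact_force: [-6.0, -3.0, 0.8]
t 20.55 F [-6.6  0.2 -0.8] Fr 6.2 C,R [-0.6   0.1  20.46] phi 17.8 theta 4.4 pos [0.5259 0.0392 0.1292]
rows mm [[0.2, -1.0], [0.3, -1.9], [0.4, -2.9], [0.4, -3.9], [0.5, -4.8]] end [22.   2.4]
rows mm [[0.1, -0.9], [0.1, -1.9], [0.1, -2.9], [0.1, -3.8], [-0.0, -4.8]] end [22.  -2.4]
```

```bash
python3 -m jog '[[[0,-0.0009,0],[0,0,0]],[[0.0001,-0.0019,0],[0,0,0]],[[0.0002,-0.0028,0],[0,0,0]],[[0.0002,-0.0038,0],[0,0,0]],[[0.0003,-0.0047,0],[0,0,0]]]' | grep contact; python3 step.py 21.8 2.5 2
```

```text
contact_force: [-4.2, -3.1, 0.4]
t 21.2 F [-4.8  0.9 -0.3] Fr 4.7 C,R [-0.61  0.12 20.44] phi 6.1 theta 16.1 pos [0.525  0.0435 0.1294]
rows mm [[0.1, -0.9], [0.2, -1.9], [0.3, -2.8], [0.3, -3.8], [0.2, -4.7]] end [22.  -2.2]
rows mm [[-0.1, -1.0], [-0.3, -1.9], [-0.5, -2.8], [-0.7, -3.8], [-1.0, -4.7]] end [21.  -6.9]
```

```bash
python3 -m jog '[[[0.0001,-0.0009,0],[0,0,0]],[[0.0001,-0.0019,0],[0,0,0]],[[0.0001,-0.0028,0],[0,0,0]],[[0.0001,-0.0038,0],[0,0,0]],[[0.0001,-0.0047,0],[0,0,0]]]' | grep contact; python3 step.py 21.9 -2.2
python3 -m jog '[[[-0.0001,-0.001,0],[0,0,0]],[[-0.0003,-0.0019,0],[0,0,0]],[[-0.0005,-0.0028,0],[0,0,0]],[[-0.0007,-0.0038,0],[0,0,0]],[[-0.001,-0.0047,0],[0,0,0]]]' | grep contact; python3 step.py 20.9 -6.9 2
```

```text
contact_force: [-3.5, -4.3, 0.7]
t 21.85 F [-4.8  2.3 -0.3] Fr 5.0 C,R [-0.62  0.16 20.42] phi -6.0 theta 28.1 pos [0.5237 0.0476 0.1297]
rows mm [[-0.1, -0.9], [-0.3, -1.9], [-0.4, -2.8], [-0.7, -3.7], [-0.9, -4.6]] end [21.  -6.8]
contact_force: [-2.2, -5.2, 0.3]
t 22.5 F [-3.8  3.  -0.7] Fr 4.5 C,R [-0.61  0.11 20.45] phi -18.0 theta 40.2 pos [0.5215 0.0514 0.1299]
rows mm [[-0.3, -0.9], [-0.6, -1.8], [-1.0, -2.7], [-1.4, -3.5], [-1.8, -4.4]] end [ 19.1 -11.3]
rows mm [[-0.5, -0.8], [-1.1, -1.6], [-1.6, -2.3], [-2.2, -3.1], [-2.8, -3.8]] end [ 16.3 -15.1]
```

```bash
python3 -m jog '[[[-0.0003,-0.0009,0],[0,0,0]],[[-0.0006,-0.0018,0],[0,0,0]],[[-0.001,-0.0027,0],[0,0,0]],[[-0.0014,-0.0035,0],[0,0,0]],[[-0.0018,-0.0044,0],[0,0,0]]]' | grep contact; python3 step.py 19.1 -11.3
python3 -m jog '[[[-0.0005,-0.0008,0],[0,0,0]],[[-0.0011,-0.0016,0],[0,0,0]],[[-0.0016,-0.0023,0],[0,0,0]],[[-0.0022,-0.0031,0],[0,0,0]],[[-0.0028,-0.0038,0],[0,0,0]]]' | grep contact; python3 step.py 16.3 -15.1 2
```

```text
contact_force: [-2.4, -5.2, 0.6]
t 23.15 F [-3.3  4.   0.1] Fr 4.8 C,R [-0.61  0.08 20.47] phi -30.0 theta 52.2 pos [0.5185 0.0548 0.1301]
rows mm [[-0.5, -0.8], [-1.0, -1.6], [-1.6, -2.4], [-2.2, -3.1], [-2.8, -3.8]] end [ 16.3 -15.1]
contact_force: [-0.9, -6.8, 0.7]
t 23.8 F [-2.5  4.1 -1.1] Fr 4.6 C,R [-0.61  0.04 20.5 ] phi -41.9 theta 64.0 pos [0.5146 0.0577 0.1303]
rows mm [[-0.6, -0.7], [-1.3, -1.4], [-2.0, -2.0], [-2.7, -2.7], [-3.5, -3.2]] end [ 12.8 -18.3]
rows mm [[-0.8, -0.6], [-1.6, -1.1], [-2.4, -1.6], [-3.2, -2.0], [-4.1, -2.4]] end [  8.7 -20.7]
```

```bash
python3 -m jog '[[[-0.0006,-0.0007,0],[0,0,0]],[[-0.0013,-0.0014,0],[0,0,0]],[[-0.002,-0.002,0],[0,0,0]],[[-0.0027,-0.0027,0],[0,0,0]],[[-0.0035,-0.0032,0],[0,0,0]]]' | grep contact; python3 step.py 12.8 -18.3
python3 -m jog '[[[-0.0008,-0.0006,0],[0,0,0]],[[-0.0016,-0.0011,0],[0,0,0]],[[-0.0024,-0.0016,0],[0,0,0]],[[-0.0032,-0.002,0],[0,0,0]],[[-0.0041,-0.0024,0],[0,0,0]]]' | grep contact; python3 step.py 8.7 -20.7 2
```

```text
contact_force: [0.6, -4.4, 1.0]
t 24.45 F [-1.4  4.8 -1.2] Fr 4.7 C,R [-0.61  0.03 20.51] phi -53.8 theta 76.0 pos [0.5104 0.0597 0.1304]
rows mm [[-0.8, -0.6], [-1.6, -1.1], [-2.4, -1.6], [-3.2, -2.0], [-4.1, -2.5]] end [  8.7 -20.8]
contact_force: [1.8, -4.5, 0.2]
t 25.1 F [-0.6  4.5 -0.2] Fr 4.4 C,R [-6.100e-01 -1.000e-02  2.053e+01] phi -65.8 theta 87.9 pos [0.506  0.0606 0.1306]
rows mm [[-0.9, -0.4], [-1.7, -0.8], [-2.6, -1.1], [-3.6, -1.4], [-4.5, -1.6]] end [  4.2 -22.3]
rows mm [[-0.9, -0.2], [-1.9, -0.3], [-2.8, -0.4], [-3.8, -0.5], [-4.7, -0.5]] end [ -0.5 -22.8]
```

```bash
python3 -m jog '[[[-0.0009,-0.0005,0],[0,0,0]],[[-0.0017,-0.0009,0],[0,0,0]],[[-0.0026,-0.0012,0],[0,0,0]],[[-0.0036,-0.0015,0],[0,0,0]],[[-0.0045,-0.0017,0],[0,0,0]]]' | grep contact; python3 step.py 4.2 -22.4
python3 -m jog '[[[-0.0009,-0.0002,0],[0,0,0]],[[-0.0019,-0.0003,0],[0,0,0]],[[-0.0028,-0.0004,0],[0,0,0]],[[-0.0038,-0.0005,0],[0,0,0]],[[-0.0047,-0.0005,0],[0,0,0]]]' | grep contact; python3 step.py -0.5 -22.9 2
```

```text
contact_force: [3.5, -4.5, 0.3]
t 25.75 F [0.1 5.  0.2] Fr 4.9 C,R [-0.62 -0.04 20.54] phi -77.8 theta 100.0 pos [0.5015 0.0607 0.1308]
rows mm [[-0.9, -0.2], [-1.9, -0.3], [-2.8, -0.4], [-3.8, -0.4], [-4.8, -0.5]] end [ -0.6 -22.9]
contact_force: [3.8, -2.7, 0.0]
t 26.4 F [ 1.9  4.5 -1.2] Fr 4.5 C,R [-0.63 -0.07 20.56] phi -89.7 theta 111.8 pos [0.4968 0.0598 0.1307]
rows mm [[-1.0, 0.0], [-1.9, 0.1], [-2.9, 0.2], [-3.8, 0.3], [-4.8, 0.5]] end [ -5.3 -22.4]
rows mm [[-0.9, 0.2], [-1.8, 0.4], [-2.7, 0.7], [-3.6, 1.1], [-4.5, 1.4]] end [ -9.8 -21. ]
```

```bash
python3 -m jog '[[[-0.001,0,0],[0,0,0]],[[-0.0019,0,0],[0,0,0]],[[-0.0029,0.0001,0],[0,0,0]],[[-0.0038,0.0002,0],[0,0,0]],[[-0.0048,0.0004,0],[0,0,0]]]' | grep contact; python3 step.py -5.3 -22.5
python3 -m jog '[[[-0.0009,0.0002,0],[0,0,0]],[[-0.0018,0.0004,0],[0,0,0]],[[-0.0027,0.0007,0],[0,0,0]],[[-0.0036,0.0011,0],[0,0,0]],[[-0.0045,0.0014,0],[0,0,0]]]' | grep contact; python3 step.py -9.8 -21.1 2
```

```text
contact_force: [3.8, -2.6, 0.2]
t 27.05 F [ 2.2  4.7 -1.6] Fr 5.0 C,R [-0.64 -0.08 20.57] phi -101.7 theta 123.9 pos [0.4922 0.0579 0.1306]
rows mm [[-0.9, 0.2], [-1.9, 0.5], [-2.8, 0.8], [-3.7, 1.2], [-4.5, 1.5]] end [ -9.8 -21. ]
contact_force: [4.3, -2.6, 0.2]
t 27.7 F [ 3.3  4.3 -0.3] Fr 5.3 C,R [-0.63 -0.07 20.56] phi -113.6 theta 135.7 pos [0.4886 0.0552 0.1306]
rows mm [[-0.9, 0.4], [-1.7, 0.9], [-2.5, 1.4], [-3.3, 1.9], [-4.1, 2.4]] end [-13.9 -18.7]
rows mm [[-0.8, 0.6], [-1.5, 1.2], [-2.2, 1.9], [-2.9, 2.5], [-3.6, 3.2]] end [-17.5 -15.5]
```

```bash
python3 -m jog '[[[-0.0009,0.0004,0],[0,0,0]],[[-0.0017,0.0009,0],[0,0,0]],[[-0.0025,0.0014,0],[0,0,0]],[[-0.0033,0.0019,0],[0,0,0]],[[-0.0041,0.0024,0],[0,0,0]]]' | grep contact; python3 step.py -13.9 -18.7
python3 -m jog '[[[-0.0008,0.0006,0],[0,0,0]],[[-0.0015,0.0012,0],[0,0,0]],[[-0.0022,0.0019,0],[0,0,0]],[[-0.0029,0.0025,0],[0,0,0]],[[-0.0036,0.0032,0],[0,0,0]]]' | grep contact; python3 step.py -17.5 -15.5 2
```

```text
contact_force: [5.2, -0.9, 0.9]
t 28.35 F [ 4.2  2.7 -0.9] Fr 4.6 C,R [-0.65 -0.09 20.57] phi -125.5 theta 147.6 pos [0.4855 0.0518 0.1304]
rows mm [[-0.8, 0.6], [-1.5, 1.2], [-2.2, 1.8], [-2.9, 2.5], [-3.6, 3.2]] end [-17.5 -15.5]
contact_force: [4.8, -0.2, -0.1]
t 29.0 F [ 5.   2.1 -0.9] Fr 5.1 C,R [-0.64 -0.08 20.57] phi -137.6 theta 159.7 pos [0.4831 0.0477 0.1302]
rows mm [[-0.6, 0.7], [-1.2, 1.5], [-1.8, 2.2], [-2.3, 3.0], [-2.8, 3.8]] end [-20.3 -11.7]
rows mm [[-0.5, 0.9], [-0.9, 1.7], [-1.3, 2.6], [-1.7, 3.5], [-2.0, 4.4]] end [-22.3  -7.3]
```

```bash
python3 -m jog '[[[-0.0006,0.0007,0],[0,0,0]],[[-0.0012,0.0015,0],[0,0,0]],[[-0.0018,0.0022,0],[0,0,0]],[[-0.0023,0.003,0],[0,0,0]],[[-0.0028,0.0038,0],[0,0,0]]]' | grep contact; python3 step.py -20.3 -11.7
python3 -m jog '[[[-0.0005,0.0009,0],[0,0,0]],[[-0.0009,0.0017,0],[0,0,0]],[[-0.0013,0.0026,0],[0,0,0]],[[-0.0017,0.0035,0],[0,0,0]],[[-0.002,0.0044,0],[0,0,0]]]' | grep contact; python3 step.py -22.3 -7.3 2
```

```text
contact_force: [5.3, 1.7, 0.3]
t 29.65 F [ 5.1  1.2 -1.2] Fr 5.0 C,R [-0.64 -0.08 20.57] phi -149.4 theta 171.6 pos [0.4817 0.0433 0.13  ]
rows mm [[-0.5, 0.8], [-0.9, 1.7], [-1.3, 2.6], [-1.7, 3.4], [-2.0, 4.3]] end [-22.3  -7.4]
contact_force: [4.7, 2.5, 0.6]
t 30.3 F [ 5.1 -0.  -1.1] Fr 4.8 C,R [-0.65 -0.09 20.57] phi -161.6 theta 183.7 pos [0.4811 0.0385 0.1298]
rows mm [[-0.3, 0.9], [-0.5, 1.8], [-0.8, 2.8], [-0.9, 3.7], [-1.1, 4.7]] end [-23.4  -2.6]
rows mm [[-0.0, 0.9], [-0.1, 1.9], [-0.1, 2.8], [-0.1, 3.8], [0.0, 4.7]] end [-23.4   2.1]
```

```bash
python3 -m jog '[[[-0.0003,0.0009,0],[0,0,0]],[[-0.0005,0.0018,0],[0,0,0]],[[-0.0008,0.0028,0],[0,0,0]],[[-0.0009,0.0037,0],[0,0,0]],[[-0.0011,0.0047,0],[0,0,0]]]' | grep contact; python3 step.py -23.4 -2.6
python3 -m jog '[[[0,0.0009,0],[0,0,0]],[[-0.0001,0.0019,0],[0,0,0]],[[-0.0001,0.0028,0],[0,0,0]],[[-0.0001,0.0038,0],[0,0,0]],[[0,0.0047,0],[0,0,0]]]' | grep contact; python3 step.py -23.4 2.1 2
```

```text
contact_force: [4.0, 3.0, 0.3]
t 30.95 F [ 4.7 -0.2 -0.7] Fr 4.6 C,R [-0.66 -0.09 20.58] phi -173.7 theta 195.9 pos [0.4816 0.034  0.1296]
rows mm [[-0.1, 1.0], [-0.1, 1.9], [-0.1, 2.9], [-0.1, 3.8], [-0.0, 4.8]] end [-23.4   2.2]
contact_force: [3.4, 4.5, 0.7]
t 31.6 F [ 4.5 -1.5 -0.3] Fr 4.6 C,R [-0.67 -0.09 20.59] phi 174.5 theta -152.3 pos [0.483  0.0301 0.1294]
rows mm [[0.1, 1.0], [0.3, 1.9], [0.4, 2.8], [0.7, 3.8], [0.9, 4.7]] end [-22.5   6.8]
rows mm [[0.3, 0.9], [0.7, 1.8], [1.1, 2.7], [1.5, 3.5], [1.9, 4.4]] end [-20.6  11.2]
```

```bash
python3 -m jog '[[[0.0001,0.001,0],[0,0,0]],[[0.0003,0.0019,0],[0,0,0]],[[0.0004,0.0028,0],[0,0,0]],[[0.0007,0.0038,0],[0,0,0]],[[0.0009,0.0047,0],[0,0,0]]]' | grep contact; python3 step.py -22.5 6.8
python3 -m jog '[[[0.0003,0.0009,0],[0,0,0]],[[0.0007,0.0018,0],[0,0,0]],[[0.0011,0.0027,0],[0,0,0]],[[0.0015,0.0035,0],[0,0,0]],[[0.0019,0.0044,0],[0,0,0]]]' | grep contact; python3 step.py -20.6 11.2
```

```text
contact_force: [2.5, 4.8, -0.3]
t 32.25 F [ 4.3 -2.6 -1.1] Fr 4.9 C,R [-0.67 -0.09 20.59] phi 162.5 theta -140.3 pos [0.4852 0.0262 0.1291]
rows mm [[0.3, 0.9], [0.7, 1.8], [1.1, 2.7], [1.5, 3.5], [1.9, 4.4]] end [-20.6  11.2]
contact_force: [1.1, 4.5, 0.7]
t 32.9 F [ 3.5 -3.3 -0.7] Fr 4.7 C,R [-0.68 -0.08 20.59] phi 150.5 theta -128.3 pos [0.4883 0.0226 0.1289]
rows mm [[0.5, 0.8], [1.0, 1.6], [1.6, 2.4], [2.2, 3.1], [2.8, 3.9]] end [-17.8  15.1]
```

```bash
python3 -m jog '[[[0.004,-0.002,0],[0,0,0]],[[0.009,-0.005,0],[0,0,0]],[[0.015,-0.008,0],[0,0,0]],[[0.0206,-0.0112,0],[0,0,0]],[[0.0206,-0.0112,0],[0,0,0]]]'|grep pos
python3 -m jog '[[[0,0,-0.01],[0,0,0]],[[0,0,-0.03],[0,0,0]],[[0,0,-0.055],[0,0,0]],[[0,0,-0.075],[0,0,0]],[[0,0,-0.075],[0,0,0]]]'|grep pos
python3 -m jog '[[[0.01,-0.025,0],[0,0,0]],[[0.025,-0.06,0],[0,0,0]],[[0.04,-0.1,0],[0,0,0]],[[0.056,-0.14,0],[0,0,0]],[[0.072,-0.18,0],[0,0,0]]]'|grep pos
python3 -m jog '[[[0.015,-0.035,0],[0,0,0]],[[0.027,-0.062,0],[0,0,0]],[[0.034,-0.08,0],[0,0,0]],[[0.035,-0.082,0],[0,0,0]],[[0.035,-0.082,0],[0,0,0]]]'|grep pos
python3 -m jog '[[[0,0,0.02],[0,0,0]],[[0,0,0.04],[0,0,0]],[[0,0,0.055],[0,0,0]],[[0,0,0.055],[0,0,0]],[[0,0,0.055],[0,0,0]]]'
python3 - <<'E'
from f import *
print(force(4))
im=optics.get_image("scene")["image"];cv2.imwrite("pics/s4.png",cv2.resize(im[130:260,220:420],(800,520)))
E
```

```text
tool_pos: [0.5041, 0.0399, 0.1292]
tool_pos: [0.506, 0.0391, 0.209]
tool_pos: [0.5021, 0.2345, 0.2034]
tool_pos: [0.5039, 0.3222, 0.2033]
t: 35.4
tool_pos: [0.5045, 0.3218, 0.1493]
tool_rot: [3.083, 0.601, -0.001]
contact_force: [0.3, 0.0, -1.2]
opening: 0.0206
grip_force: 98.5
(array([ 0.32416821, -0.17373261,  0.7301442 ]), array([0.33901968, 0.30772781, 0.47005031]), array([0.50515295, 0.32245273, 0.1507329 ]), 35.6)
```

View pics/s4.png

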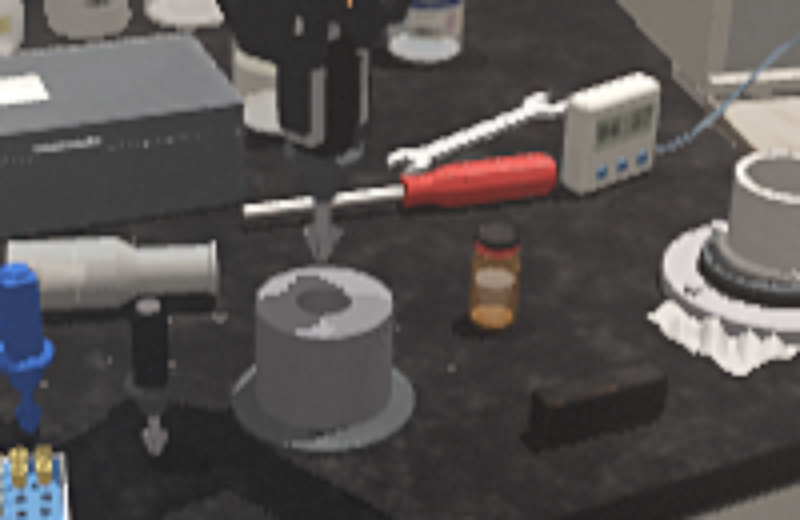

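The tool is upright over the bore, with the tip at about (322,258) and the hole at (323,300). The vial and cassette haven't moved. Lowering now.

```bash
python3 -m jog '[[[0,0,0.012],[0,0,0]],[[0,0,0.025],[0,0,0]],[[0,0,0.035],[0,0,0]],[[0,0,0.045],[0,0,0]],[[0,0,0.05],[0,0,0]]]'|egrep "pos|force"
python3 -m jog '[[[0,0,0.006],[0,0,0]],[[0,0,0.012],[0,0,0]],[[0,0,0.018],[0,0,0]],[[0,0,0.022],[0,0,0]],[[0,0,0.024],[0,0,0]]]'|egrep "pos|force"
python3 pf.py
```

```text
tool_pos: [0.5034, 0.3219, 0.0972]
contact_force: [-1.0, -0.1, -1.6]
grip_force: 98.5
tool_pos: [0.5043, 0.3222, 0.0751]
contact_force: [-3.1, -2.6, 10.3]
grip_force: 100.6
F [-0.1  1.1  1.2] r 1.1 [0.5044 0.3223 0.0754] 36.8
```

```bash
python3 -m jog '[[[0,0,0.0005],[0,0,0]],[[0,0,0.001],[0,0,0]],[[0,0,0.001],[0,0,0]]]'|egrep "pos|force"
python3 pf.py
python3 -m jog '[[[0,0,0],[0,0,0]],[[0,0,0],[0,0,0]],[[0,0,0],[0,0,0]],[[0,0,0],[0,0,0]],[[0,0,0],[0,0,0]]]' 1
python3 -m jog '[[[0,0,0],[0,0,0]],[[0,0,0],[0,0,0]],[[0,0,-0.01],[0,0,0]],[[0,0,-0.03],[0,0,0]],[[0,0,-0.06],[0,0,0]]]'
python3 -m jog '[[[0,0,-0.04],[0,0,0]],[[0,0,-0.08],[0,0,0]],[[-0.01,0,-0.1],[0,0,0]],[[-0.03,0,-0.11],[0,0,0]],[[-0.03,0,-0.11],[0,0,0]]]'|grep pos
python3 - <<'E'
from h import *
im=optics.get_image("scene")["image"]
o=ctrl.get_obs();d=optics.get_image("wrist");p=[o["tool_pos"],o["tool_rot"]]
print(proj(d,np.array([.506,.322,.122]),p))
cv2.imwrite("pics/s5.png",np.vstack([cv2.resize(im[150:250,180:460],(800,286)),cv2.resize(d["image"][0:220],(800,275))]))
E
```

```text
tool_pos: [0.5046, 0.3224, 0.0751]
contact_force: [-1.1, -3.0, 3.3]
grip_force: 99.0
F [-2.1  0.8 -3.9] r 2.3 [0.5047 0.3224 0.0751] 37.25
t: 37.75
tool_pos: [0.5043, 0.3224, 0.0743]
tool_rot: [-3.083, -0.602, 0.0]
contact_force: [-0.9, -0.2, -0.6]
opening: 0.0851
grip_force: 0.0
t: 38.25
tool_pos: [0.5032, 0.3218, 0.1337]
tool_rot: [3.082, 0.602, -0.006]
contact_force: [0.2, 0.7, -0.2]
opening: 0.0855
grip_force: 0.0
tool_pos: [0.4767, 0.3114, 0.2481]
[325.68789424 143.58545867]
```

View pics/s5.png

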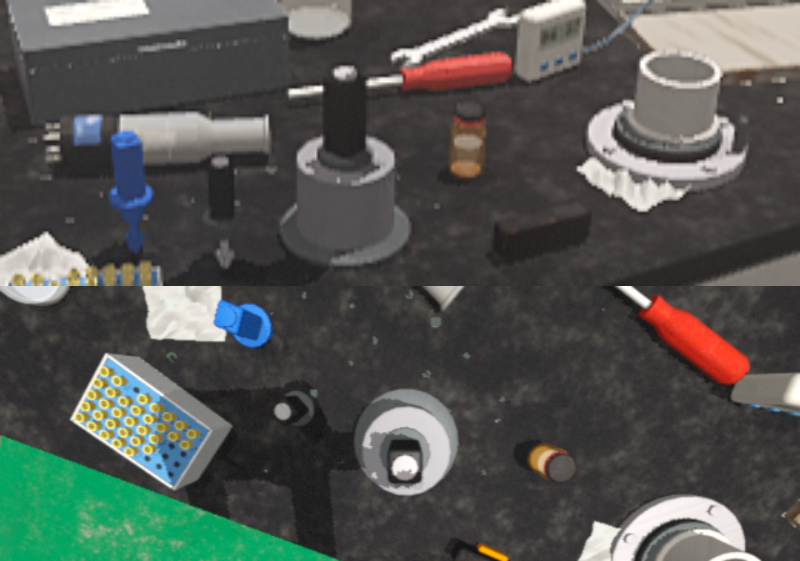

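The tool is upright and seated in its stand at (345,110), the gripper is clear, and the bystanders are where they were. Handing in.

```bash
python3 -c "
from station import job
print(job.finish_job())"
```

```text
the job is handed in; nothing more can be done
None
```

I handed in the job after about 38 s: the blade went a little over one full anticlockwise turn from the pin's side, mostly at 4–6 N (readings between about 3 and 7.5 N), and the tool is back in its stand, which looks fully home in the last picture, with nothing around it disturbed.

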